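Set the seed mill's grind: nut down to the stop, back a quarter turn, hold

ROBOT

A 6-joint arm with a two-finger parallel gripper is mounted at the origin on a cart in front of the work surface, level with it; the furniture and walls round the work are solid. World frame = base frame: x ahead of the robot, y to its left, z up, the work surface at z = 0. Lengths are in m, angles in rad, forces in N, time in s.
With the tool pointing down it reaches from about 0.35 to 0.775 m from the base axis. Payload 5.5 kg.
Tool frame: the origin (TCP) lies midway between the tips of the shut fingers; the grasp point (between the pads) lies 19 mm behind it; z points along the fingers, y is the line along which they close (so a half turn about z gives the same grasp; the last joint's range is limited). The gripper opens to 85 mm and grips with 20 to 120 N. Pads are 22 mm wide; open, the fingers measure 114 mm over their backs; the gripper's body (76 mm by 85 mm) begins 54 mm behind the grasp point. The pads swing forward as they close: fully open they stand 13 mm farther back than shut.
Start: joints at [-1.287, 0.313, 0.046, 1.304, 0, 1.431], TCP at [0.236, -0.524, 0.193] pointing down, gripper open.
Joint ranges: [-2.76, 2.76], [-0.86, 1.69], [-1.03, 1.26], [-2.2, 2.34], [-1.47, 1.5], [-3.14, 3.14]. Speed limits (rad/s): [2.57, 2.57, 3.14, 3.14, 3.14, 3.14].

INTERFACE

Orientations are given as [roll, pitch, yaw] about the fixed x, y, z axes, in that order (R = Rz(yaw) Ry(pitch) Rx(roll)).
In Python, from cell import arm gives the robot as it stands.
- The arm moves only by the tool send_rows, never from a script. Its argument "motion" is a list of rows, each a list of 5 numbers: the shift along the tool's x, y, z in mm, then the turn about the tool's z in rad, then the opening, from 0 (shut) to 1 (fully open). A call has 1 to 8 rows; each row is the pose to reach, as a shift and turn from the pose commanded when the call began, along the tool's axes at that moment; what a row does not reach only later rows make up. A row lasts 1/8 s, in which the tool goes at most 62.5 mm and 10.7 degrees, less where a joint would pass 70% of its speed; a pose out of reach is approached as far as the arm can. A call with a gripper value outside its range is refused whole. The fingers move at their own pace and stop on an object; "force" is the grip in N (left out, the last holds). Time passes only in rows, so rows that repeat a pose let the fingers close. It gives the time, the measured TCP pose, the force, the opening and the grip force at its end, in the units of the state.
- arm.observe(): the state, without advancing time (a new reading comes with each control period).
- arm.grab_frame(name): name is "scene" or "top" or "wrist"; returns the picture (400x640x3 uint8, red, green, blue); there is no depth.
- arm.calibration(name): a dict with "K" (3x3 intrinsics, pixels), "pose" (4x4, takes a point from camera to world coordinates); the wrist camera has in their place "T_tool_cam" (4x4, takes a point from camera to tool coordinates, whose origin is the TCP and whose axes are the flange's). Camera axes: x right, y up, looking along -z (the intrinsics and any distortion apply to the point x, -y, -z); pixel columns grow to the right and rows downward; lengths in m; the calibration is good to about 2 mm. A picture is of the moment at which its call begins: read the wrist's pose just before it. calibration takes no time and is no camera call.
- arm.job_done(): hands the job in; it is judged then, once.
The state is a dict: "time_s": time; "joint_pos": joint angles; "joint_vel": joint speeds; "tau": joint torques, N m; "ee_pos": TCP position; "tcp_rot": TCP orientation; "wrist_force": force on the tool from outside, world axes, zero at the start; "wrist_torque": the same for the moment, N m; "width": opening from 0.0 (shut) to 1.0 (fully open); "finger_force": force on a finger pad.
Only numpy, scipy, OpenCV 4.12 (cv2) and the standard library are available. Lean on these libraries where they do the work, as an engineer would, in place of code of your own. Each camera call takes 0.05 s, during which the arm holds its last target. There are 200 camera calls.

TASK

Set the blue seed mill to a medium grind: screw its brass knurled nut clockwise (seen from above) all the way down until it stops, then back it off a quarter turn counter-clockwise. Finish still gripping the nut firmly at that setting, without letting go, because I will tighten the lock screw while you hold it; leave the loose kitchen things around the mill where they are.

Things in the scene. Friction and masses are not known exactly. Their poses are not given: they have to be found in the camera images.
- seed_mill: fixed electric seed mill: blue box housing on a black plinth, deck 103 mm high, 116 mm wide. Origin on the worktop under the nut's axis; x points to the mill's back (it reaches 65 mm forward, -x, its steel chute 82 mm, and 145 mm back), z up. A flat black filler cap, top at 118 mm, lies 98 mm behind the nut's axis.
- grind_nut (a joint): angle of the brass nut in rad: 0 is fully down on its hard stop; it grows as the nut is unscrewed (counter-clockwise from above), to 4.4 at most. It starts between 2.0 and 3.2, already on its thread, and cannot come off. The nut climbs 1.2 mm per rad. It turns stiffly (0.08 N m of friction) and stays where it is left.
- nut_grip (a point): centre of the nut, on its vertical axis, at half its height: 155 mm above the worktop when fully down. The nut is a knurled brass cylinder, 43 mm across and 28 mm high. All round it is free down to the deck, so it can be gripped from above at any yaw.
- boss_top (a point): centre of the top of the fixed aluminium boss under the nut (33 mm across), 140 mm above the worktop. From it a 15 mm steel stud rises through the nut to 184 mm. At the boss's foot lies a white dial plate, 86 mm across, with a long tick every quarter turn and a short one between.
- nut_mark (a point): red index mark on the nut's top face (a red stripe runs down the side below it), 17.5 mm off its axis and 14 mm above the nut's centre; it turns with the nut. On the stop it points to the mill's front (the chute, mill -x); a quarter turn back it points to mill -y.
- jar_cumin: loose spice jar with black cap and pale green label, 43 mm across, 105 mm high, origin at the centre of its underside; leave alone
- jar_coriander: loose spice jar with green cap and green label, 45 mm across, 106 mm high, origin at the centre of its underside; leave alone
- measuring_cup: loose steel measuring cup with a long handle, 75 x 149 x 46 mm, origin at the middle of its underside extent, handle to its own -y; leave alone
- yolk_bowl: loose small bowl of yellow yolk, 116 mm across, 44 mm high, origin at the centre of its underside; leave alone

How it is judged:
By the outcome, as a careful person would: the job done as asked, in the order asked, and still so for the second after the job is handed in, while the arm keeps its last pose, push and grip.
It also fails if it takes over 51 s, if anything falls off the work surface, if the arm or the gripper's body presses on something with over 40 N, if the wrist force passes 120 N, or if a joint passes its speed limit or range.

## Working session

There is one attempt and no reset: what is moved stays moved. The work goes in short steps, Python scripts to look and compute and a tool call to move; the robot and the scene stay as the last step left them, time stands still between calls to the robot, and variables do not carry over. Pictures are saved under pics/ and viewed, at most 10 in all, crops included, and the job is handed in when it is done.

Besides the shell and the picture viewer there is one more tool, called after "Emit:" as name(argument=value, ...) on one line, values as JSON. send_rows: Moves the arm, as the interface text tells. Its arguments: {"type":"object","properties":{"motion":{"type":"array","items":{"type":"array","items":{"type":"number"}}},"force":{"type":"number"}},"required":["motion"]}

```bash
mkdir -p pics
cat > h.py <<'E'
import numpy as np, cv2
from cell import arm
def grab(n,f=None):
    im=np.ascontiguousarray(arm.grab_frame(n)[:,:,::-1])
    if f: cv2.imwrite('pics/'+f,im)
    return im
def ray(n,px):
    c=arm.calibration(n);K=np.array(c['K']);P=np.array(c['pose'])
    d=np.linalg.inv(K)@[px[0],px[1],1];d=P[:3,:3]@(d*[1,-1,-1])
    return P[:3,3],d
def plane(n,px,z):
    o,d=ray(n,px);return o+d*(z-o[2])/d[2]
def proj(n,p):
    c=arm.calibration(n);K=np.array(c['K']);P=np.array(c['pose'])
    q=K@((P[:3,:3].T@(np.array(p)-P[:3,3]))*[1,-1,-1]);return q[:2]/q[2]
E
python3 - <<'E'
from h import *
a=grab('top');b=grab('scene')
cv2.imwrite('pics/top.png',a);cv2.imwrite('pics/scene.png',b)
for n in('top','scene'):
    c=arm.calibration(n);print({k:np.round(v,3).tolist() if not isinstance(v,str) else v for k,v in c.items()})
print(arm.observe())
print(arm.calibration('wrist'))
E
```

```text
{'K': [[386.226, 0.0, 311.475], [0.0, 386.226, 205.774], [0.0, 0.0, 1.0]], 'pose': [[0.027, 0.995, -0.096, 0.44], [-0.999, 0.03, 0.022, 0.115], [0.025, 0.096, 0.995, 1.27], [0.0, 0.0, 0.0, 1.0]]}
{'K': [[423.204, 0.0, 314.295], [0.0, 423.204, 202.986], [0.0, 0.0, 1.0]], 'pose': [[-0.773, 0.344, -0.533, -0.01], [-0.634, -0.419, 0.65, 0.795], [-0.0, 0.84, 0.542, 0.7], [0.0, 0.0, 0.0, 1.0]]}
{'time_s': 0.1, 'joint_pos': array([-1.28662725e+00,  3.13975791e-01,  4.51253158e-02,  1.30361986e+00,
        2.74833745e-05,  1.43120659e+00]), 'joint_vel': array([ 0.00093889, -0.00088732,  0.00431696, -0.00155676, -0.00014769,
       -0.0009251 ]), 'tau': array([ 2.62962152e-03, -4.81723809e+01,  2.99245244e+01,  1.27861279e-02,
       -1.53228857e-04, -4.18499326e-06]), 'ee_pos': array([ 0.23629499, -0.52364495,  0.19248276]), 'tcp_rot': array([-3.13993875e+00, -2.60132548e-04,  4.23758578e-01]), 'wrist_force': array([ 0.06868587, -0.0022109 ,  0.34756204]), 'wrist_torque': array([ 0.00949918, -0.00254739,  0.04691105]), 'finger_force': 0.0, 'width': 1.001942118105746}
{'K': array([[297.53423589,   0.        , 320.33169233],
       [  0.        , 297.53423589, 193.87487839],
       [  0.        ,   0.        ,   1.        ]]), 'T_tool_cam': array([[-1.12686133e-03,  9.64967949e-01,  2.62365369e-01,
         6.67744343e-02],
       [ 9.99999316e-01,  1.00522994e-03,  5.97814744e-04,
         4.13772109e-04],
       [ 3.13134545e-04,  2.62365863e-01, -9.64968422e-01,
        -1.81118007e-01],
       [ 0.00000000e+00,  0.00000000e+00,  0.00000000e+00,
         1.00000000e+00]])}
```

View pics/top.png

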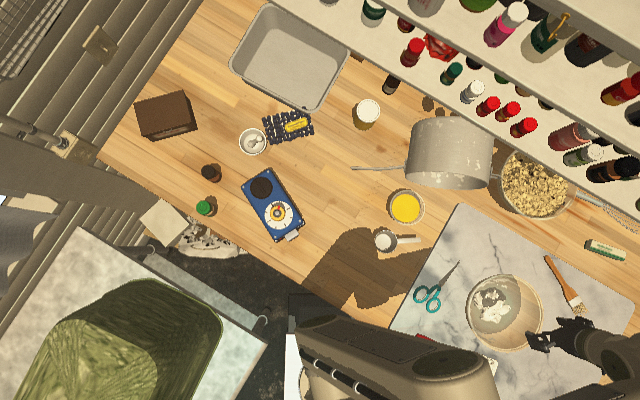

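View pics/scene.png

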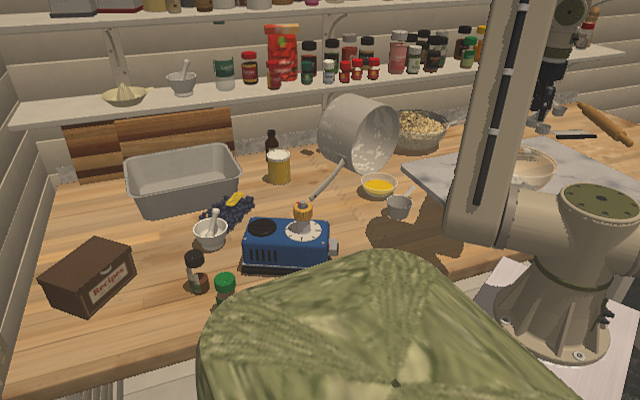

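The top view shows the mill with its nut at about (278,213), filler cap (261,187) and chute (292,237). The jars are at (205,207) and (211,172). The scene view shows the nut at about (303,210). Next I measure.

Run:
```python
from h import *
a=cv2.imread('pics/top.png');b=cv2.imread('pics/scene.png')
def cen(im,box,lo,hi):
    x0,y0,x1,y1=box;h=cv2.cvtColor(im[y0:y1,x0:x1],cv2.COLOR_BGR2HSV)
    m=cv2.inRange(h,lo,hi);n,l,s,c=cv2.connectedComponentsWithStats(m)
    i=1+np.argmax(s[1:,4]);return c[i]+[x0,y0],s[i]+[x0,y0,0,0,0]
nt=cen(a,(262,198,296,230),(12,90,90),(32,255,255));ns=cen(b,(285,195,320,225),(8,90,90),(28,255,255))
pl=cen(a,(255,192,300,236),(0,0,170),(180,70,255))
cap=cen(a,(245,172,276,203),(0,0,0),(180,255,60))
bl=cen(a,(230,150,320,250),(100,120,40),(125,255,255))
print(nt,ns,pl,cap,bl)
o1,d1=ray('top',nt[0]);o2,d2=ray('scene',ns[0])
st=np.linalg.lstsq(np.c_[d1,-d2],o2-o1,rcond=None)[0];p,q=o1+st[0]*d1,o2+st[1]*d2
print('tri',p,q)
C=plane('top',cap[0],.118);N=plane('top',nt[0],.165)
x=N-C;print('N',N,'C',C,np.linalg.norm(x[:2]),'front yaw',np.arctan2(x[1],x[0]))
big=np.hstack([cv2.resize(a[185:245,240:310],None,fx=5.5,fy=5.5,interpolation=2),cv2.resize(b[190:250,275:345],None,fx=5.5,fy=5.5,interpolation=2)])
cv2.imwrite('pics/z1.png',big)
```

```text
(array([277.05      , 213.29285714]), array([270, 205,  16,  16, 140])) (array([301.74206349, 207.51587302]), array([285, 195,  35,  27, 756])) (array([278.90529248, 217.24512535]), array([265, 201,  28,  29, 359])) (array([259.06349206, 182.50793651]), array([250, 177,  17,  16,  63])) (array([272.28598131, 211.77757009]), array([244, 183,  55,  56, 535]))
tri [0.52203532 0.18844256 0.16766469] [0.52381989 0.18981947 0.16788915]
N [0.52223412 0.1886193  0.165     ] C [0.61681099 0.2489662  0.118     ] 0.11218971481638011 front yaw -2.5736480912450155
```

View pics/z1.png

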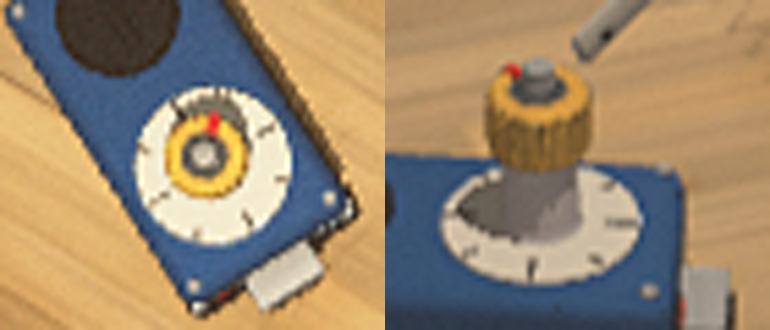

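The crops show the dial centre at top pixel (278.7,215), the cap at about (261.3,187.7), the nut at (277.5,213) and the red mark pointing up-image at (278.9,206.5). In the scene view the nut body is at about (303,211.8). The earlier cap and scene masks were poor, so I redo those measurements with these pixels.

Run:
```python
from h import *
a=cv2.imread('pics/top.png')
D=plane('top',(278.7,215),.104);C=plane('top',(261.3,187.7),.118);N=plane('top',(277.4,213.1),.172)
S=plane('scene',(303,205.5),.172);M=plane('top',(278.9,206.8),.172)
r=plane('top',(292,236.5),.06)
for n,v in dict(D=D,C=C,N=N,S=S,M=M,chute=r).items():print(n,v.round(4))
for P in(D,N):
    x=C-P;print('dist',np.hypot(*x[:2]),'mill yaw',np.arctan2(x[1],x[0]))
m=M-N;print('mark',np.hypot(*m[:2]),np.arctan2(m[1],m[0]))
h=cv2.cvtColor(a,cv2.COLOR_BGR2HSV)[150:250,230:320]
m=cv2.inRange(h,(100,100,30),(125,255,255));m=cv2.morphologyEx(m,3,np.ones((9,9)))
c=max(cv2.findContours(m,0,2)[0],key=cv2.contourArea);b=cv2.boxPoints(cv2.minAreaRect(c))+[230,150]
w=np.array([plane('top',p,.103) for p in b]);print(w.round(4));e=np.diff(w,axis=0);print(np.hypot(e[:,0],e[:,1]),np.arctan2(e[:,1],e[:,0]))
```

```text
D [0.5218 0.1875 0.104 ]
C [0.6013 0.2416 0.118 ]
N [0.5223 0.1872 0.172 ]
S [0.5229 0.1864 0.172 ]
M [0.5404 0.1836 0.172 ]
chute [0.4589 0.1464 0.06  ]
dist 0.09620526042251094 mill yaw 0.5976614448669398
dist 0.09595731538521188 mill yaw 0.6035605050401027
mark 0.018470326463242794 -0.197132285012247
[[0.6048 0.3081 0.103 ]
 [0.664  0.2231 0.103 ]
 [0.503  0.114  0.103 ]
 [0.4455 0.1988 0.103 ]]
[0.10357732 0.1943975  0.10242835] [-0.96256558 -2.54586296  2.16695197]
```

Emit:
send_rows(motion=[[0,0,-40,-0.18,1],[20,-20,-70,-0.36,1],[60,-57,-75,-0.54,1],[100,-96,-75,-0.72,1],[140,-134,-75,-0.9,1],[180,-172,-75,-1.08,1],[220,-211,-75,-1.26,1],[260,-249,-75,-1.44,1]])

```text
time_s: 1.1
ee_pos: [0.3712, -0.1885, 0.2681]
tcp_rot: [3.142, -0.0, 1.869]
wrist_force: [1.5, -0.1, 0.7]
width: 0.997
finger_force: 0.0
```

```bash
cat >> h.py <<'E'
def to(x,y,z,yaw):
    s=arm.observe();p=s['ee_pos'];ps=s['tcp_rot'][2];dx,dy=x-p[0],y-p[1];c,n=np.cos(ps),np.sin(ps)
    print('t',round(s['time_s'],2),'tool',np.round([(c*dx+n*dy)*1e3,(n*dx-c*dy)*1e3,(p[2]-z)*1e3],1),'turn',round(-(yaw-ps),3),'q',s['joint_pos'].round(3),p.round(4),s['tcp_rot'].round(3))
E
python3 -c "
from h import *
to(.522,.187,.265,4.985)"
```

```text
t 1.1 tool [314.5 254.5   3.1] turn -3.116 q [-0.663 -0.009 -0.156  1.424  0.     0.609] [ 0.3712 -0.1885  0.2681] [ 3.142 -0.     1.869]
```

Emit:
send_rows(motion=[[45,36,0,-0.18,1],[90,73,0,-0.36,1],[135,109,0,-0.54,1],[180,146,0,-0.72,1],[225,182,0,-0.9,1],[270,218,0,-1.08,1],[300,243,0,-1.26,1],[314,254,0,-1.44,1]])

```text
time_s: 2.1
ee_pos: [0.5237, 0.1859, 0.2672]
tcp_rot: [3.142, -0.001, -2.971]
wrist_force: [0.1, 0.7, 0.5]
width: 1.001
finger_force: 0.0
```

Emit:
send_rows(motion=[[0,0,0,-0.18,1],[0,0,0,-0.36,1],[0,0,0,-0.54,1],[0,0,0,-0.72,1],[0,0,0,-0.9,1],[0,0,0,-1.08,1],[0,0,0,-1.26,1],[0,0,0,-1.44,1]])

```text
time_s: 3.1
ee_pos: [0.5233, 0.1836, 0.2677]
tcp_rot: [3.141, -0.0, -1.533]
wrist_force: [-0.4, -0.7, -0.2]
width: 1.0
finger_force: 0.0
```

```bash
cat >> h.py <<'E'
def wrist(z,px,s):
    from scipy.spatial.transform import Rotation as R
    c=arm.calibration('wrist');T=np.eye(4);T[:3,:3]=R.from_euler('xyz',s['tcp_rot']).as_matrix();T[:3,3]=s['ee_pos']
    P=T@c['T_tool_cam'];d=P[:3,:3]@((np.linalg.inv(c['K'])@[px[0],px[1],1])*[1,-1,-1])
    return P[:3,3]+d*(z-P[2,3])/d[2]
E
python3 - <<'E'
from h import *
to(.522,.187,.136,4.985)
s=arm.observe();print(s['ee_pos'],s['tcp_rot'])
a=grab('wrist','w1.png')
E
```

```text
t 3.1 tool [ -3.4   1.1 131.7] turn -6.518 q [ 0.193  0.266  0.162  1.468 -0.    -1.415] [0.5233 0.1836 0.2677] [ 3.141 -0.    -1.533]
[0.52325147 0.18363092 0.26774815] [ 3.14052661e+00 -2.78529606e-04 -1.53345971e+00]
```

View pics/w1.png

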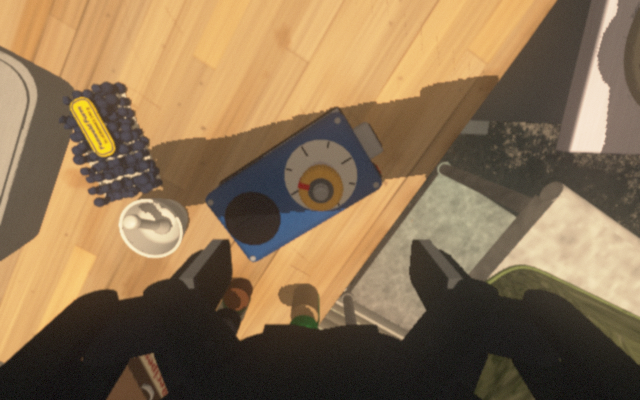

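In the wrist view the nut is at about (321,188), the stud at (321,189) and the mark at (304,186), with the nut clear of both fingers. I check this against the top-camera estimate.

Run:
```python
from h import *
s=arm.observe();a=cv2.imread('pics/w1.png')
h=cv2.cvtColor(a,cv2.COLOR_BGR2HSV)[155:225,285:360]
m=cv2.inRange(h,(12,120,60),(32,255,255));r=cv2.inRange(h,(0,150,60),(8,255,255))|cv2.inRange(h,(172,150,60),(180,255,255))
n,l,st,c=cv2.connectedComponentsWithStats(m);i=1+np.argmax(st[1:,4]);(cx,cy),rad=cv2.minEnclosingCircle(np.argwhere(l==i)[:,::-1].astype(np.float32));print(st[i],cx+285,cy+155,rad)
n,l,st,cr=cv2.connectedComponentsWithStats(r);j=1+np.argmax(st[1:,4]);print(st[j],cr[j]+[285,155])
N=wrist(.17,(cx+285,cy+155),s);M=wrist(.172,cr[j]+[285,155],s);S=wrist(.184,(321,189),s);print(N,M,S)
d=M-(.522,.187,0);print(np.hypot(*d[:2]),np.arctan2(d[1],d[0]))
cv2.imwrite('pics/w1z.png',cv2.resize(a[155:225,280:360],None,fx=8,fy=8,interpolation=2))
```

```text
[  13   10   45   45 1073] 320.44360733032227 187.36466217041016 23.04465675354004
[13 27 12  8 56] [303.5 186. ]
[0.52351424 0.18647381 0.17      ] [0.5397996  0.18529927 0.172     ] [0.52311241 0.18453245 0.184     ]
0.017880671935665227 -0.09525972358346299
```

View pics/w1z.png

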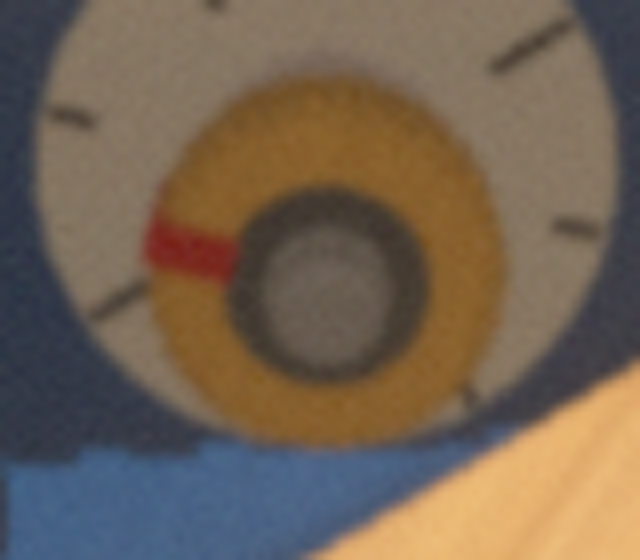

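Emit:
send_rows(motion=[[-2.4,0.5,40,0,1],[-2.4,0.5,80,0,1],[-2.4,0.5,100,0,1],[-2.4,0.5,100,0,1]])

```text
time_s: 3.65
ee_pos: [0.5213, 0.1857, 0.1663]
tcp_rot: [3.137, -0.001, -1.541]
wrist_force: [0.0, 0.3, 0.3]
width: 1.002
finger_force: 0.0
```

Run:
```python
from h import *
to(.5227,.186,.136,-1.533)
s=arm.observe();a=grab('wrist','w2.png')
print([wrist(z,(320,194),s).round(4) for z in(.17,.184)])
```

```text
t 3.65 tool [-0.2 -1.4 30.3] turn -0.008 q [ 0.197  0.284 -0.06   1.231 -0.    -1.403] [0.5213 0.1857 0.1663] [ 3.137e+00 -1.000e-03 -1.541e+00]
[array([0.5227, 0.1677, 0.17  ]), array([0.5228, 0.1639, 0.184 ])]
```

View pics/w2.png

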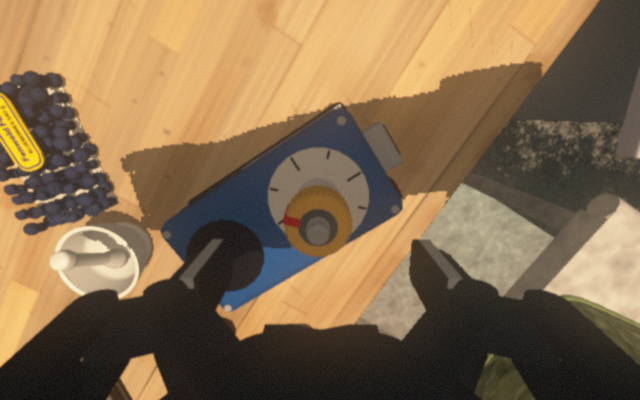

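The stud is at about (317,231) and the nut between the fingers, with no contact. Next I cast this ray.

Run:
```python
from h import *
s=arm.observe();a=cv2.imread('pics/w2.png');g=cv2.cvtColor(a,cv2.COLOR_BGR2HSV)
m=cv2.inRange(g[180:265,275:365],(12,110,50),(32,255,255))
m=max(cv2.findContours(m,0,2)[0],key=cv2.contourArea);print(cv2.boundingRect(m))
print('stud',wrist(.184,(317,231),s),'nuttop',wrist(.172,(319,227),s))
```

```text
(9, 5, 81, 80)
stud [0.5249997  0.18734853 0.184     ] nuttop [0.52377435 0.18950645 0.172     ]
```

Emit:
send_rows(motion=[[-1.2,-1.9,15,0,1],[-1.2,-1.9,30,0,1],[-1.2,-1.9,30,0,1],[-1.2,-1.9,30,0,0],[-1.2,-1.9,30,0,0],[-1.2,-1.9,30,0,0],[-1.2,-1.9,30,0,0],[-1.2,-1.9,30,0,0]], force=25)

```text
time_s: 4.7
ee_pos: [0.5229, 0.1873, 0.1386]
tcp_rot: [3.139, -0.0, -1.539]
wrist_force: [-4.8, -0.2, 4.7]
width: 0.142
finger_force: 24.3
```

Run:
```python
from h import *
to(.5232,.187,.136,-1.533);s=arm.observe();print(s['width'],s['finger_force'],s['wrist_force'],s['wrist_torque'])
```

```text
t 4.7 tool [ 0.3 -0.3  2.6] turn -0.006 q [ 0.199  0.3   -0.108  1.166  0.    -1.403] [0.5229 0.1873 0.1386] [ 3.139 -0.    -1.539]
0.14223283487300906 24.33506190776825 [-4.83256018 -0.21162279  4.66582227] [-0.06646537  1.16254186  0.01950788]
```

The width of 0.142 does not fit a 43 mm nut, so I look.

Run:
```python
from h import *
w=grab('wrist');b=grab('scene');s=arm.observe();print(s['width'],s['finger_force'])
cv2.imwrite('pics/g1.png',np.hstack([cv2.resize(w[150:350,180:460],(400,286)),cv2.resize(b[160:250,255:355],(400,360),interpolation=2)[:286]]))
```

```text
0.14180531076868447 24.337400794029236
```

View pics/g1.png

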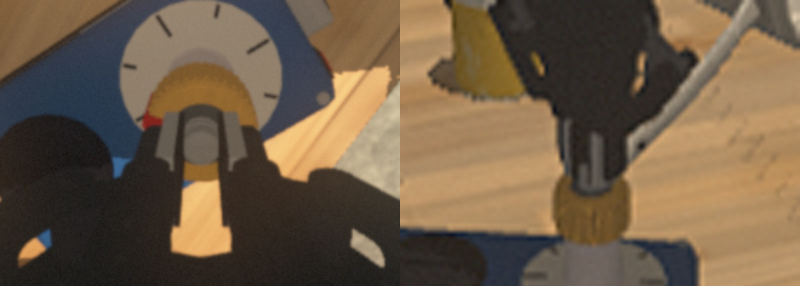

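The picture shows the fingers shut on the stud above the nut, so the real tips sit about 33 mm behind the reported TCP. The nut is untouched. I open, go 20 mm lower (still clear of the deck either way) and close gently as a test.

Emit:
send_rows(motion=[[0,0,0,0,1],[0,0,0,0,1],[0,0,0,0,1],[0,0,0,0,1],[0,0.5,10,0,1],[0,0.5,20,0,1],[0,0.5,20,0,1],[0,0.5,20,0,1]])

```text
time_s: 5.8
ee_pos: [0.5242, 0.1873, 0.1181]
tcp_rot: [3.141, -0.0, -1.539]
wrist_force: [0.1, 0.1, 0.1]
width: 1.003
finger_force: 0.0
```

Emit:
send_rows(motion=[[0,0,0,0,0],[0,0,0,0,0],[0,0,0,0,0],[0,0,0,0,0],[0,0,0,0,0]])

```text
time_s: 6.42
ee_pos: [0.523, 0.1873, 0.119]
tcp_rot: [3.14, 0.0, -1.539]
wrist_force: [-5.5, -0.3, 6.5]
width: 0.488
finger_force: 24.9
```

Run:
```python
from h import *
to(.5229,.187,.103,-1.533);s=arm.observe();print(s['width'],s['finger_force'],s['wrist_force'],s['wrist_torque'])
w=grab('wrist');b=grab('scene')
cv2.imwrite('pics/g2.png',np.hstack([cv2.resize(w[150:350,180:460],(400,286)),cv2.resize(b[160:250,255:355],(400,360),interpolation=2)[:286]]))
```

```text
t 6.42 tool [ 0.3  0.1 16. ] turn -0.006 q [ 0.199  0.31  -0.144  1.119  0.    -1.403] [0.523  0.1873 0.119 ] [ 3.14   0.    -1.539]
0.48788543526990513 24.890610384754837 [-5.49016511 -0.25125003  6.51011205] [-0.08914427  1.02700758 -0.06789275]
```

View pics/g2.png

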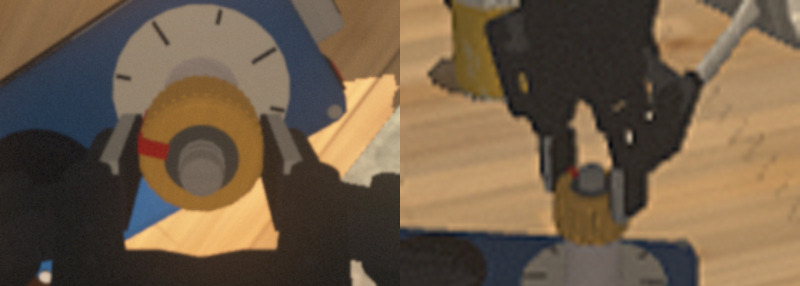

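The pads now bear on the nut, with width 0.488, about 42 mm. They hold only its upper half, so I open, go 14 mm lower, shift 1.2 mm to remove the side load, and grip.

Emit:
send_rows(motion=[[0,0,0,0,1],[0,0,0,0,1],[0,0,0,0,1],[0,1.2,5,0,1],[0,1.2,10,0,1],[0,1.2,14,0,1],[0,1.2,14,0,1]])

```text
time_s: 7.4
ee_pos: [0.5228, 0.1872, 0.1037]
tcp_rot: [3.141, -0.0, -1.539]
wrist_force: [-0.4, 0.1, -0.5]
width: 0.998
finger_force: 0.0
```

Emit:
send_rows(motion=[[0,0,0,0,0],[0,0,0,0,0],[0,0,0,0,0],[0,0,0,0,0],[0,0,0,0,0]], force=60)

```text
time_s: 8.02
ee_pos: [0.523, 0.1873, 0.1048]
tcp_rot: [-3.141, 0.0, -1.539]
wrist_force: [-3.4, -1.1, 5.8]
width: 0.482
finger_force: 60.3
```

```bash
cat > st.py <<'E'
from h import *
to(.523,.187,.104,-1.539);s=arm.observe();print(s['width'],s['finger_force'],s['wrist_force'].round(2),s['wrist_torque'].round(3))
E
python3 st.py
```

```text
t 8.03 tool [0.3 0.  0.8] turn -0.0 q [ 0.199  0.317 -0.17   1.084 -0.    -1.403] [0.523  0.1873 0.1048] [-3.141  0.    -1.539]
0.4815919880160923 60.29454573751764 [-3.37 -1.07  5.76] [-0.113  0.524 -0.066]
```

Emit:
send_rows(motion=[[0,0,0.1,0.1,0],[0,0,0.3,0.25,0],[0,0,0.5,0.4,0],[0,0,0.7,0.55,0],[0,0,0.8,0.7,0],[0,0,1.0,0.85,0],[0,0,1.2,1.0,0],[0,0,1.2,1.0,0]], force=60)

```text
time_s: 9.02
ee_pos: [0.5216, 0.188, 0.1035]
tcp_rot: [3.139, -0.001, -2.54]
wrist_force: [-6.1, 1.7, 7.0]
width: 0.487
finger_force: 60.7
```

```bash
python3 st.py
python3 - <<'E'
from h import *
w=grab('wrist');s=arm.observe()
h=cv2.cvtColor(w,cv2.COLOR_BGR2HSV)[200:310,260:390]
r=cv2.inRange(h,(0,150,50),(8,255,255))|cv2.inRange(h,(172,150,50),(180,255,255))
n,l,t,c=cv2.connectedComponentsWithStats(r);print([(t[i],c[i]+[260,200]) for i in range(1,n) if t[i,4]>8])
E
```

```text
t 9.03 tool [-0.6 -1.7 -0.5] turn -1.001 q [ 0.2    0.318 -0.172  1.083  0.002 -0.402] [0.5216 0.188  0.1035] [ 3.139e+00 -1.000e-03 -2.540e+00]
0.4867751977317465 60.68041742742935 [-6.06  1.75  7.05] [ 0.358  1.234 -0.056]
[(array([ 11,  55,  25,  23, 309], dtype=int32), array([282.0776699 , 268.29773463]))]
```

The mark keeps its place in the wrist view, so the nut turns with the hand. I continue.

Emit:
send_rows(motion=[[0,0,0.1,0.15,0],[0,0,0.3,0.3,0],[0,0,0.5,0.45,0],[0,0,0.7,0.6,0],[0,0,0.8,0.75,0],[0,0,1.0,0.9,0],[0,0,1.2,1.0,0],[0,0,1.2,1.0,0]], force=60)

```text
time_s: 10.07
ee_pos: [0.5214, 0.1897, 0.1023]
tcp_rot: [3.139, -0.004, 2.745]
wrist_force: [-6.4, 6.7, 8.0]
width: 0.484
finger_force: 60.6
```

Emit:
send_rows(motion=[[0,0,0,0.04,0],[0,0,0.1,0.08,0],[0,0,0.1,0.12,0],[0,0,0.1,0.15,0],[0,0,0.1,0.15,0]])

```text
time_s: 10.7
ee_pos: [0.5215, 0.1899, 0.1022]
tcp_rot: [3.139, -0.004, 2.596]
wrist_force: [-6.1, 7.9, 6.9]
width: 0.48
finger_force: 60.6
```

```bash
python3 st.py
```

```text
t 10.7 tool [-2.7 -1.7 -1.8] turn 4.135 q [ 0.201  0.319 -0.174  1.079  0.005  0.747] [0.5215 0.1899 0.1022] [ 3.139 -0.004  2.596]
0.4803370369816966 60.5761595907461 [-6.06  7.85  6.91] [ 1.451  1.239 -0.021]
```

Emit:
send_rows(motion=[[0,0,0,0.03,0],[0,0,0,0.06,0],[0,0,0,0.09,0],[0,0,0,0.09,0]])

```text
time_s: 11.2
ee_pos: [0.5216, 0.19, 0.1021]
tcp_rot: [3.139, -0.005, 2.506]
wrist_force: [-6.4, 7.8, 6.1]
width: 0.481
finger_force: 60.5
```

```bash
python3 st.py
```

```text
t 11.2 tool [-2.9 -1.6 -1.9] turn 4.045 q [ 0.201  0.319 -0.174  1.079  0.005  0.837] [0.5216 0.19   0.1021] [ 3.139 -0.005  2.506]
0.48129805694000777 60.49642161175143 [-6.43  7.81  6.07] [ 1.627  1.144 -0.033]
```

Emit:
send_rows(motion=[[0,0,0,0.03,0],[0,0,0,0.06,0],[0,0,0,0.06,0]])

```text
time_s: 11.58
ee_pos: [0.5216, 0.1901, 0.102]
tcp_rot: [3.139, -0.005, 2.446]
wrist_force: [-5.2, 8.2, 5.3]
width: 0.484
finger_force: 60.4
```

```bash
python3 st.py
```

```text
t 11.57 tool [-3.  -1.5 -2. ] turn 3.985 q [ 0.201  0.319 -0.174  1.079  0.005  0.897] [0.5216 0.1901 0.102 ] [ 3.139 -0.005  2.446]
0.48413019401855184 60.4420766126168 [-5.22  8.23  5.26] [1.66  1.142 0.019]
```

Emit:
send_rows(motion=[[0,0,0,0.03,0],[0,0,0,0.05,0],[0,0,0,0.05,0]])

```text
time_s: 11.95
ee_pos: [0.5217, 0.1901, 0.102]
tcp_rot: [3.139, -0.005, 2.397]
wrist_force: [-5.2, 8.0, 5.2]
width: 0.484
finger_force: 60.5
```

```bash
python3 st.py
```

```text
t 11.95 tool [-3.1 -1.4 -2. ] turn 3.936 q [ 0.202  0.319 -0.174  1.079  0.005  0.946] [0.5217 0.1901 0.102 ] [ 3.139 -0.005  2.397]
0.4838334113998368 60.53684470709413 [-5.17  8.03  5.23] [1.615 1.037 0.553]
```

Emit:
send_rows(motion=[[0,0,0,0.03,0],[0,0,0,0.05,0],[0,0,0,0.05,0]])

```text
time_s: 12.32
ee_pos: [0.5217, 0.1902, 0.102]
tcp_rot: [3.14, -0.005, 2.349]
wrist_force: [-5.2, 7.9, 5.3]
width: 0.489
finger_force: 60.8
```

```bash
python3 st.py
cat > mk.py <<'E'
from h import *
def mark():
    s=arm.observe();w=grab('wrist');h=cv2.cvtColor(w,cv2.COLOR_BGR2HSV)[200:310,250:400]
    r=cv2.inRange(h,(0,150,50),(8,255,255))|cv2.inRange(h,(172,150,50),(180,255,255))
    n,l,t,c=cv2.connectedComponentsWithStats(r);i=1+np.argmax(t[1:,4]);p=c[i]+[250,200];print('px',p,t[i])
    M=wrist(.170,p,s);C=np.array([.5229,.1888]);d=M[:2]-C;print('M',M,np.hypot(*d),'ang',np.arctan2(d[1],d[0]),'theta',(np.arctan2(d[1],d[0])+2.544+1)%(2*np.pi)-1);return w
if __name__=='__main__':mark()
E
python3 mk.py
```

```text
t 12.32 tool [-3.2 -1.3 -2. ] turn 3.888 q [ 0.202  0.319 -0.174  1.078  0.005  0.994] [0.5217 0.1902 0.102 ] [ 3.14  -0.005  2.349]
0.48914771732679163 60.76066562323831 [-5.18  7.95  5.29] [1.573 0.995 1.463]
px [282.16554054 269.57432432] [ 21  58  25  21 296]
M [0.50929486 0.18003883 0.17      ] 0.016182029024184263 ang -2.5694749172347833 theta -0.025474917234783234
```

Torque about z rose from 0.02 to 0.55 to 1.46 N m over the last two steps. The stop was therefore met at a hand yaw of about 2.426, and the mark also reads θ≈0. A quarter turn back means yaw 3.997, a turn of -1.65 from here.

Emit:
send_rows(motion=[[0,0,0,-0.08,0],[0,0,-0.2,-0.2,0],[0,0,-0.3,-0.35,0],[0,0,-0.5,-0.5,0],[0,0,-0.7,-0.65,0],[0,0,-0.9,-0.8,0],[0,0,-1.0,-0.9,0],[0,0,-1.0,-0.9,0]])

```text
time_s: 13.38
ee_pos: [0.5212, 0.1888, 0.1029]
tcp_rot: [3.139, -0.002, -3.037]
wrist_force: [-7.0, 4.0, 6.4]
width: 0.48
finger_force: 60.6
```

Emit:
send_rows(motion=[[0,0,-0.1,-0.15,0],[0,0,-0.3,-0.3,0],[0,0,-0.5,-0.45,0],[0,0,-0.7,-0.6,0],[0,0,-0.9,-0.7,0],[0,0,-0.9,-0.75,0],[0,0,-0.9,-0.75,0],[0,0,-0.9,-0.75,0]])

```text
time_s: 14.38
ee_pos: [0.5218, 0.1877, 0.1039]
tcp_rot: [3.14, -0.001, -2.289]
wrist_force: [-4.5, 0.9, 5.7]
width: 0.486
finger_force: 60.5
```

```bash
python3 st.py
python3 - <<'E'
from mk import *
w=mark();b=grab('scene');a=grab('top')
cv2.imwrite('pics/f.png',np.hstack([cv2.resize(w[180:330,220:430],(400,286)),cv2.resize(b[160:250,255:355],(400,360),interpolation=2)[:286]]))
E
```

```text
t 14.38 tool [-0.2 -1.3 -0.1] turn -0.75 q [ 2.000e-01  3.180e-01 -1.710e-01  1.084e+00  1.000e-03 -6.530e-01] [0.5218 0.1877 0.1039] [ 3.140e+00 -1.000e-03 -2.289e+00]
0.48577109961507076 60.5286389316575 [-4.47  0.87  5.71] [0.176 0.956 0.042]
px [282.13870968 268.59354839] [ 21  56  25  23 310]
M [0.53384519 0.175369   0.17      ] 0.017325968123868003 ang -0.8870237638165565 theta 1.6569762361834437
```

View pics/f.png

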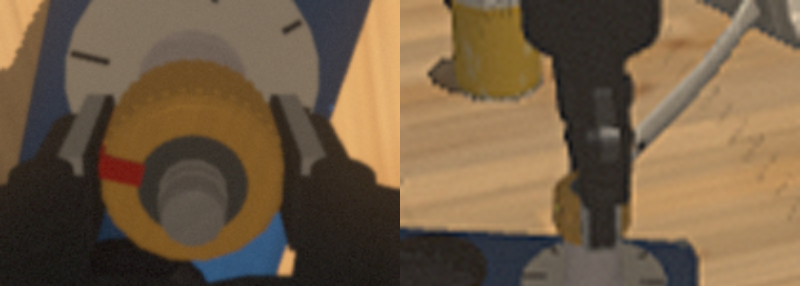

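The mark is at the same place relative to the hand as before the stop (282,268.6), which means no slip. The hand has turned back about 1.57 rad from stop contact. I firm up the grip and check.

Emit:
send_rows(motion=[[0,0,0,0,0],[0,0,0,0,0],[0,0,0,0,0],[0,0,0,0,0]], force=90)

```text
time_s: 15.02
ee_pos: [0.5219, 0.1877, 0.104]
tcp_rot: [3.14, -0.001, -2.289]
wrist_force: [-5.7, 1.3, 6.9]
width: 0.476
finger_force: 89.8
```

```bash
python3 st.py; python3 mk.py
```

```text
t 15.03 tool [-0.2 -1.3  0. ] turn -0.75 q [ 2.000e-01  3.170e-01 -1.710e-01  1.084e+00  1.000e-03 -6.530e-01] [0.5219 0.1877 0.104 ] [ 3.140e+00 -1.000e-03 -2.289e+00]
0.4759203098171431 89.7739919833839 [-5.74  1.25  6.91] [0.171 1.061 0.091]
px [282.5704698  268.45302013] [ 22  57  24  21 298]
M [0.53374421 0.17549999 0.17      ] 0.017160625578742893 ang -0.8867633177369141 theta 1.6572366822630862
```

```bash
python3 -c "
from cell import arm
print(arm.job_done())"
```

```text
the job is handed in; nothing more can be done
None
```

The nut was screwed down to its stop, backed off about a quarter turn (1.57 rad by hand yaw; the rougher camera reading was 1.66), and is still gripped at 90 N; the job is handed in.

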